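# Make up the brazing kit and the measuring kit in their trays

### The job

Make up the two job kits in their plywood trays: the brazing tray, the one with the round recesses, gets the flux tin, the brass stub and the steel bar; the measuring tray, with no round recess, gets the tape measure and the marker. Set each thing in the recess cut for it, right down on the felt: tin, stub and tape measure upright, bar and marker lying in the long grooves (both fit either groove, so mind which tray is which).

Things in the scene. Friction and masses are not known exactly. Their poses are not given: they have to be found in the camera images.
- brazing_tray: Fixed plywood tray with the round recesses, 150 (its x) x 168 (its y) x 20 mm high. Origin: under its centre, at bench level; z up. Its top is at z 20.4 mm, the grey felt floors of the recesses at 13.4 (7 deep). Groove 32 in x by 140 in y, centred at x +45, y 0; round recess, diameter 80, at x -21, y +29; round recess, diameter 34, at x -21, y -48. Either tray may be the one left of the vise.
- measuring_tray: Fixed plywood tray with no round recess, 124 (its x) x 168 (its y) x 20 mm high. Origin: under its centre, at bench level; z up. Its top is at z 20.4 mm, the grey felt floors of its two recesses at 13.4 (7 deep). Groove 32 in x by 140 in y, centred at x +32, y 0; rectangular recess 48 in x by 90 in y, centred at x -24, y 0.
- flux_tin_centre (a point): Loose round flat flux tin, grey with a yellow lid, standing on its base: diameter 67 mm (64 mm below the lid, which is the upper 12 mm), 31 mm high, about 0.13 kg. Point: its centre, 15.5 mm above its base; z up. Goes in the 80 mm round recess.
- brass_stub_centre (a point): Loose short brass rod standing on its end: diameter 18 mm, 62 mm high, about 0.11 kg. Point: its centre, 31 mm above its base; z up along the rod. Goes upright in the 34 mm round recess. (In the way between the trays: the vise, and over it the torch on its stand, 0.36 to 0.42 m up at x 0.30 to 0.40, y 0.03 to 0.25 m; pass it with hand and arm clear.)
- steel_bar_centre (a point): Loose square steel bar offcut, rusty brown, lying: 110 mm long (its y), 16 mm wide (its x), 16 mm high, about 0.24 kg. Point: its centre, 8 mm above its underside. Goes in the brazing tray's groove, either way round; seated there its upper 9 mm stand out of the tray, so grip it by its upper half.
- marker_centre (a point): Loose felt marker, black with a red end, lying: 126 mm long (its y), 17 mm wide (its x), 17 mm high, about 0.02 kg; it does not roll. Point: its centre, 8.5 mm above its underside. Goes in the measuring tray's groove, either way round; seated there its upper 10 mm stand out of the tray, so grip it by its upper half.
- tape_measure_centre (a point): Loose tape measure in a yellow case, standing on its narrow edge: 74 mm long (its y), 32 mm wide (its x, the way to grip it), 60 mm high, about 0.24 kg. Point: on its middle line, 30 mm above its base; z up. Goes upright in the rectangular recess, either way round. (A similar yellow case at the far left, beyond the green clamp, is not meant.)
Mind the look-alikes: they are no part of the job. Leave any red look-alike of the part that bears tape_measure_centre alone.

How it is judged:
By the outcome, as a careful person would: the job done as asked, in the order asked, and still so for the second after the job is handed in, with the robot touching nothing.
It also fails if it takes over 147 s, if anything falls off the work surface, if the arm or the gripper's body presses on something with over 40 N, if the wrist force passes 120 N, or if a joint passes its speed limit or range.

### The arm

A 6-joint arm with a two-finger parallel gripper is mounted at the origin on a cart in front of the work surface, level with it; the furniture and walls round the work are solid. World frame = base frame: x ahead of the robot, y to its left, z up, the work surface at z = 0. Lengths are in m, angles in rad, forces in N, time in s.
With the tool pointing down it reaches from about 0.4 to 0.925 m from the base axis. Payload 3.4 kg.
Tool frame: the origin (TCP) lies on the centre line of the jaws, within the pads' length; the fingertips stand 22 mm ahead of it and the grasp point (between the pads) lies 3 mm ahead of it (manip.nose_length is the distance from the TCP to the fingertips, in m); z points along the fingers, y is the line along which they close (so a half turn about z gives the same grasp; the last joint's range is limited). The gripper opens to 85 mm and grips with 20 to 120 N. Pads are 22 mm wide; open, the fingers measure 114 mm over their backs; the gripper's body (76 mm by 85 mm) begins 54 mm behind the grasp point. The pads swing forward as they close: fully open they stand 13 mm farther back than shut.
Start: joints at [1.224, 0.307, 1.506, -0, 1.328, -0.073], TCP at [0.155, 0.554, 0.253] pointing down, gripper open.
Joint ranges: [-3.12, 3.12], [-1.05, 2.28], [0.14, 2.33], [-1.42, 4.57], [0.1, 2.73], [-2.68, 2.68]. Speed limits (rad/s): [2.57, 2.57, 3.14, 3.14, 3.14, 3.14].

### API

Orientations are given as a rotation vector (axis times angle).
In Python, from plant import manip gives the robot as it stands. The module is installed in compiled form; this text tells all that it offers. Calls block until the motion is done:
- manip.goto(position, orientation): joint-space move of the TCP to a pose.
- manip.line_to(position, vel=0.15, orientation=None, max_force=None): straight line of the TCP; orientation=None keeps the orientation; vel is the mean speed in m/s. With max_force (N) it stops when the force on the tool has changed by that much, and returns True; else False.
- manip.movej(angles): joint-space move.
- manip.grip(opening, force=None): finger opening in m; force is the grip in N (None keeps the last); returns when the fingers have stopped.
- manip.dwell(seconds).
- manip.inverse_kinematics(position, orientation): joint angles nearest the present ones, or None.
- manip.read_camera(name): name is "side" or "top"; returns (picture, depth): 384x512x3 uint8, red, green, blue; 384x512 float32, m along the optical axis (not along the pixel's ray), 0 where there is no reading.
- manip.calibration(name): a dict with "fx", "fy", "cx", "cy" (pixels), "position" and "rotation" of the camera in the world. Camera axes: x right, y up, looking along -z (the intrinsics and any distortion apply to the point x, -y, -z); pixel columns grow to the right and rows downward; lengths in m; the calibration is good to about 2 mm. A picture is of the moment at which its call begins. calibration takes no time and is no camera call.
A pose or a line that the arm cannot do raises manip.IKError and nothing moves.
- manip.close_job(): hands the job in; it is judged then, once.
Readings, each from a call of its own:
- manip.current_time(): time.
- manip.current_qpos(): joint angles.
- manip.current_joint_vel(): joint speeds.
- manip.current_joint_efforts(): joint torques, N m.
- manip.current_tool_pos(): TCP position.
- manip.current_tool_rot(): TCP orientation.
- manip.current_wrist_force(): force on the tool from outside, world axes, zero at the start.
- manip.current_wrist_torque(): the same for the moment, N m.
- manip.current_width(): finger opening in m.
- manip.current_gripper_force(): force on a finger pad.
Only numpy, scipy, OpenCV 4.12 (cv2) and the standard library are available. Lean on these libraries where they do the work, as an engineer would, in place of code of your own. Each camera call takes 0.05 s, during which the arm holds its last target. There are 200 camera calls.

## Working session

There is one attempt and no reset: what is moved stays moved. The work goes in short steps, each a Python script; the robot and the scene stay as the last script left them, time stands still between calls to the robot, and variables do not carry over. Pictures are saved under pics/ and viewed, at most 14 in all, crops included, and the job is handed in when it is done.

```bash
mkdir -p pics; ls; python3 - <<'E'
from plant import manip
import cv2,numpy as np
for n in("top","side"):
    p,d=manip.read_camera(n); np.savez(f"{n}0.npz",p=p,d=d)
    cv2.imwrite(f"pics/{n}0.png",cv2.resize(p[...,::-1],(800,600),interpolation=cv2.INTER_CUBIC))
    c=manip.calibration(n); print(n,c, (d>0).mean())
print(manip.current_time(),manip.current_tool_rot(),manip.nose_length)
E
```

```text
pics
top {'fx': 436.6616916004522, 'fy': 436.6616916004522, 'cx': 250.63369813211588, 'cy': 194.5992473460652, 'position': array([-0.31743768,  0.01892011,  1.21985882]), 'rotation': array([ 0.44440356, -0.49378139, -1.62252599])} 0.995819091796875
side {'fx': 444.21960583741867, 'fy': 444.21960583741867, 'cx': 249.71290490551934, 'cy': 195.0982129698824, 'position': array([0.31487271, 1.09934107, 0.79647101]), 'rotation': array([ 0.10898628, -1.43159482, -2.67418605])} 0.9511311848958334
0.1 [-4.28699488e-01 -3.11184353e+00  2.86502849e-03] 0.022
```

View pics/top0.png

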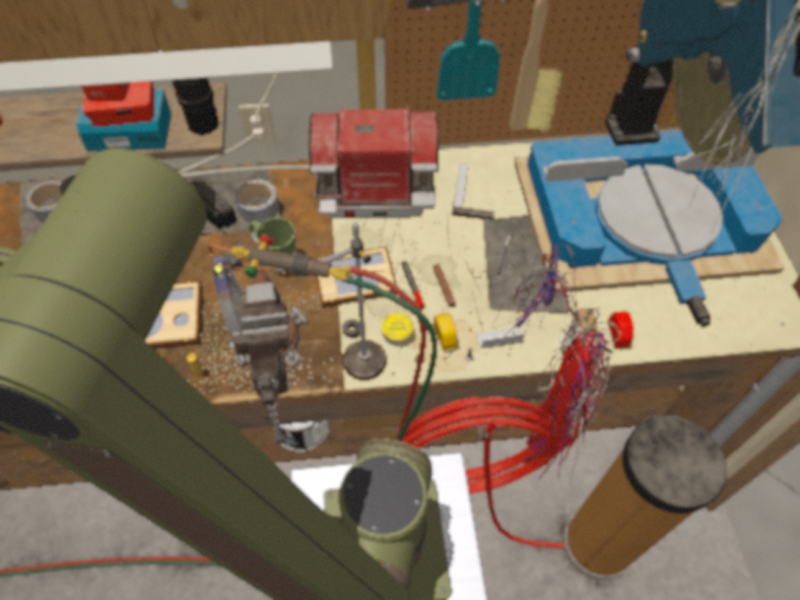

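View pics/side0.png

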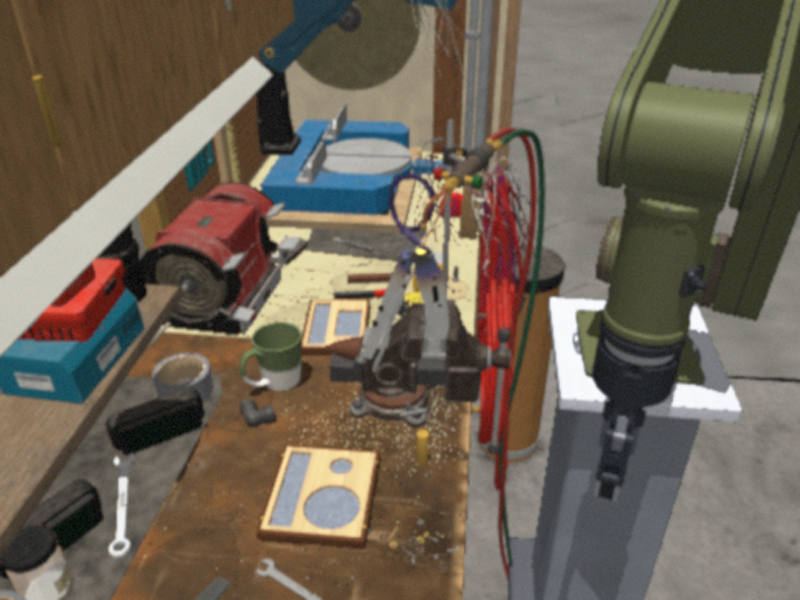

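The top view (800-wide) shows the tin at (398,327), yellow tape at (446,330), red tape look-alike at (620,328), marker at (412,284), brown bar at (443,284) and brass stub at (195,365). The measuring tray at (355,275) is right of the vise. The brazing tray at (175,315) is left of it, and the side view shows it whole at (320,495).

```bash
cat > h.py <<'E'
from plant import manip
import cv2,numpy as np
from scipy.spatial.transform import Rotation as R
def ray(n,uv):
    c=manip.calibration(n); uv=np.atleast_2d(np.array(uv,float))
    d=np.c_[(uv[:,0]-c['cx'])/c['fx'],-(uv[:,1]-c['cy'])/c['fy'],-np.ones(len(uv))]
    return c['position'],R.from_rotvec(c['rotation']).apply(d)
def onplane(n,uv,z):
    o,d=ray(n,uv); return o+d*((z-o[2])/d[:,2])[:,None]
def cloud(n,D):
    v,u=np.mgrid[:384,:512]; o,d=ray(n,np.c_[u.ravel(),v.ravel()])
    return (o+d*D.reshape(-1,1)).reshape(384,512,3)
E
python3 - <<'E'
from h import *
t=np.load('top0.npz');s=np.load('side0.npz')
def crop(p,r,f,k): u0,v0,u1,v1=r; cv2.imwrite(f,cv2.resize(p[v0:v1,u0:u1,::-1],None,fx=k,fy=k,interpolation=cv2.INTER_CUBIC))
crop(t['p'],(195,150,325,246),'pics/t1.png',6)
crop(s['p'],(160,170,320,290),'pics/s1.png',5)
for n,D,px in(('top',t['d'],[(255,209),(285,211),(262,181),(283,182),(125,230),(225,185),(300,220)]),('side',s['d'],[(270,280),(212,316),(194,312),(250,340),(270,285)])):
    P=cloud(n,D)
    for u,v in px: print(n,u,v,P[v,u].round(4))
E
```

```text
top 255 209 [ 0.418  -0.073   0.0327]
top 285 211 [ 0.3862 -0.1637  0.0561]
top 262 181 [ 0.5382 -0.1105  0.0143]
top 283 182 [ 0.524  -0.1802  0.0179]
top 125 230 [0.3691 0.3301 0.0585]
top 225 185 [0.5377 0.0156 0.0103]
top 300 220 [ 0.3791 -0.2151  0.0036]
side 270 280 [0.3731 0.3511 0.0606]
side 212 316 [0.4971 0.4311 0.0126]
side 194 312 [0.5389 0.4285 0.0174]
side 250 340 [ 0.405   0.474  -0.0032]
side 270 285 [0.3731 0.3488 0.0422]
```

View pics/t1.png

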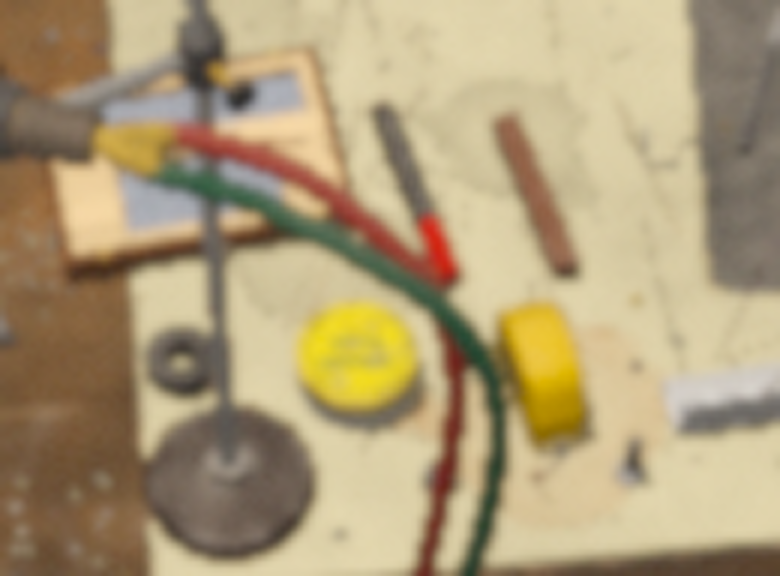

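View pics/s1.png

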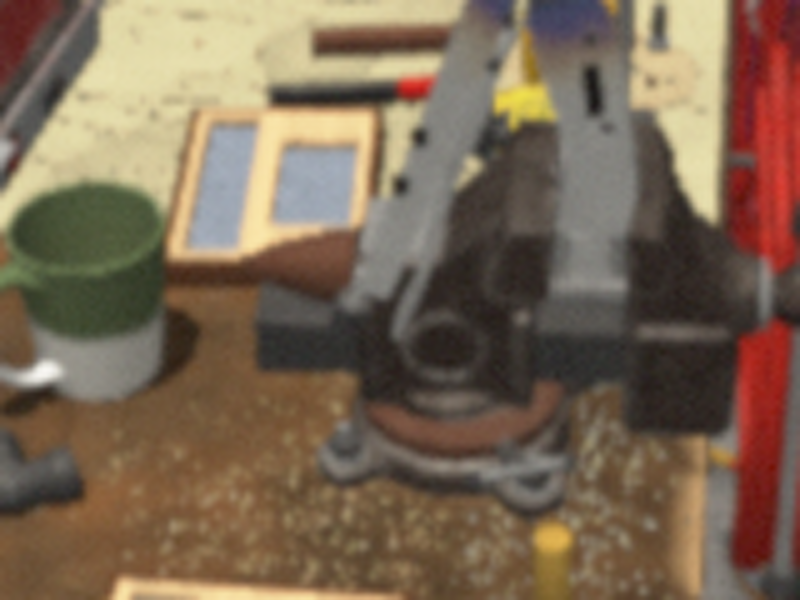

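The crops confirm the targets. In the top crop the black marker with its red end is at (415,190), the rusty bar at (537,195), the yellow-lid tin at (358,358) and the yellow tape at (545,372). The only other tape in reach is red, so I leave it, and the yellow case at far left isn't meant. The brass stub at (552,560) in the side crop is the only standing brass rod. The torch hoses pass over the tin, tape and marker, so I'll map their heights next.

```bash
python3 - <<'E'
from h import *
t=np.load('top0.npz');s=np.load('side0.npz')
T=cloud('top',t['d']);S=cloud('side',s['d'])
hT=cv2.cvtColor(t['p'],cv2.COLOR_RGB2HSV).astype(int);hS=cv2.cvtColor(s['p'],cv2.COLOR_RGB2HSV).astype(int)
def box(P,x0,x1,y0,y1,z0,z1): return (P[...,0]>x0)&(P[...,0]<x1)&(P[...,1]>y0)&(P[...,1]<y1)&(P[...,2]>z0)&(P[...,2]<z1)
def rep(name,P,m,z=None,n=None):
    k,l,st,_=cv2.connectedComponentsWithStats(m.astype(np.uint8)); m=l==1+st[1:,4].argmax()
    q=P[m]
    if z is not None: v,u=np.nonzero(m); q=onplane(n,np.c_[u,v],z)
    r=cv2.minAreaRect((q[:,:2]*1000).astype(np.float32)); 
    print(name,m.sum(),'med',np.median(q,0).round(4),'rect',np.round(r[0],1),np.round(r[1],1),round(r[2],1),'z',np.percentile(P[m][:,2],[5,50,95]).round(4), 'bb',cv2.boundingRect(m.astype(np.uint8)))
H,Sa,V=hT[...,0],hT[...,1],hT[...,2]
yel=(H>18)&(H<35)&(Sa>170)&(V>120)
rep('tin',T,yel&box(T,.33,.5,-.13,-.02,.024,.045),.031,'top')
rep('tape',T,yel&box(T,.33,.5,-.22,-.12,.035,.08),.060,'top')
rep('tapeall',T,yel&box(T,.3,.5,-.22,-.12,.01,.08))
brown=(Sa>70)&(V<170)
rep('bar',T,brown&box(T,.42,.62,-.23,-.14,.004,.05),.016,'top')
dark=((V<110))|((Sa>170)&((H<8)|(H>172))&(V>170))
rep('marker',T,dark&box(T,.42,.62,-.17,-.06,.004,.05),.017,'top')
wt=box(T,.4,.7,-.1,.14,.0155,.027)&(Sa>60)&(V>150)
Hs,Ss,Vs=hS[...,0],hS[...,1],hS[...,2]
rep('mtrayS',S,box(S,.4,.7,-.1,.14,.008,.028))
rep('btrayS',S,box(S,.35,.7,.3,.6,.008,.028))
rep('feltB',S,box(S,.35,.7,.3,.6,.005,.02)&(Ss<60)&(Vs>80)&(Hs>80),.0134,'side')
rep('stub',S,box(S,.3,.42,.3,.4,.01,.08)&(Ss>120))
rep('stubtop',S,box(S,.3,.42,.3,.4,.055,.075)&(Ss>100))
# hoses
for nm,m in(('red',(Sa>120)&((H<8)|(H>170))&(V>60)),('green',(H>55)&(H<95)&(Sa>70))):
    q=T[m&box(T,.1,.55,-.25,.1,.07,.6)]
    for y in np.arange(-.24,.1,.02):
        a=q[abs(q[:,1]-y)<.01]
        if len(a): print(nm,round(y,2),len(a),a.min(0).round(3)[[0,2]],a.max(0).round(3)[[0,2]])
E
```

```text
tin 217 med [ 0.4208 -0.0696  0.031 ] rect [421.6 -70.1] [57.7 56.8] 83.9 z [0.027  0.0316 0.0351] bb (245, 201, 19, 16)
tape 182 med [ 0.3874 -0.1636  0.06  ] rect [ 387.  -163.9] [68.5 32.6] 7.8 z [0.0384 0.056  0.0623] bb (279, 201, 13, 20)
tapeall 217 med [ 0.385  -0.1656  0.0547] rect [ 396.3 -164.8] [61.5 28.8] 12.3 z [0.0225 0.0547 0.0623] bb (278, 201, 14, 23)
bar 136 med [ 0.5214 -0.1827  0.016 ] rect [ 523.9 -182.7] [109.8  17.7] 10.7 z [0.0073 0.0165 0.0215] bb (277, 170, 15, 26)
marker 30 med [ 0.4936 -0.123   0.017 ] rect [ 495.6 -122.7] [37.6 10.8] 8.1 z [0.0122 0.016  0.0226] bb (265, 186, 6, 10)
mtrayS 1124 med [0.5812 0.0035 0.0144] rect [573.1  12.4] [124.2 172.2] 6.0 z [0.0091 0.0144 0.0195] bb (193, 192, 44, 35)
btrayS 4000 med [0.5117 0.4384 0.0162] rect [512.9 429. ] [149.7 172.6] 0.8 z [0.0098 0.0162 0.02  ] bb (164, 285, 79, 66)
feltB 675 med [0.4918 0.4559 0.0134] rect [492.5 454.8] [72.4 70.6] 59.7 z [0.0093 0.0115 0.0139] bb (195, 312, 35, 26)
stub 147 med [0.3735 0.3487 0.0418] rect [373.9 343.7] [19.2 17.7] 61.9 z [0.0136 0.0418 0.0608] bb (266, 275, 8, 21)
stubtop 43 med [0.3735 0.3441 0.0597] rect [373.6 343. ] [17.5 17.7] 57.1 z [0.0559 0.0597 0.0616] bb (266, 275, 8, 7)
red -0.08 78 [0.203 0.089] [0.244 0.386]
red -0.06 57 [0.205 0.072] [0.254 0.399]
red -0.04 30 [0.251 0.393] [0.273 0.408]
red -0.02 23 [0.269 0.404] [0.282 0.41 ]
red -0.0 29 [0.283 0.399] [0.298 0.409]
red 0.02 5 [0.293 0.4  ] [0.298 0.408]
green -0.1 14 [0.188 0.2  ] [0.211 0.364]
green -0.08 52 [0.184 0.101] [0.223 0.388]
green -0.06 7 [0.187 0.08 ] [0.225 0.389]
green -0.02 6 [0.247 0.403] [0.259 0.409]
green -0.0 21 [0.26  0.401] [0.273 0.409]
green 0.02 7 [0.272 0.401] [0.277 0.408]
```

```bash
python3 - <<'E'
from h import *
from scipy.optimize import least_squares
t=np.load('top0.npz');s=np.load('side0.npz')
T=cloud('top',t['d']);S=cloud('side',s['d'])
def box(P,x0,x1,y0,y1,z0,z1): return (P[...,0]>x0)&(P[...,0]<x1)&(P[...,1]>y0)&(P[...,1]<y1)&(P[...,2]>z0)&(P[...,2]<z1)
for n,P,p in(('top',T,t['p']),('side',S,s['p'])):
    h=cv2.cvtColor(p,cv2.COLOR_RGB2HSV).astype(int);H,A,V=h[...,0],h[...,1],h[...,2]
    for nm,m,z in(('mk-black',(V<110)&(A<110)&box(P,.45,.62,-.15,-.07,.003,.04),.013),('mk-red',(A>190)&((H<8)|(H>172))&(V>150)&box(P,.42,.6,-.16,-.07,.003,.04),.013),
      ('mfelt',(H>95)&(H<130)&(A>20)&(A<110)&box(P,.48,.68,-.09,.12,.0,.022),.0134)):
        k,l,st,_=cv2.connectedComponentsWithStats(m.astype(np.uint8))
        for i in range(1,k):
            if st[i,4]>12:
                v,u=np.nonzero(l==i); r=cv2.minAreaRect((onplane(n,np.c_[u,v],z)[:,:2]*1000).astype(np.float32)); print(n,nm,st[i,4],np.round(r[0],1),np.round(r[1],1),round(r[2],1))
# obstacles between
for x in np.arange(.28,.62,.04):
    print(round(x,2),[ (lambda a: round(float(np.percentile(a,98)),2) if len(a)>3 else None)(np.r_[T[box(T,x,x+.04,y,y+.04,0,.6)],S[box(S,x,x+.04,y,y+.04,0,.6)]][:,2]) for y in np.arange(-.06,.4,.04)])
# kinematics
Q=[];X=[]
for r in(.42,.5,.6,.7):
    for z in(.05,.2,.35):
        a=1.224; q=manip.inverse_kinematics([r*np.cos(a),r*np.sin(a),z],[-4.28699488e-01,-3.11184353,0.00286])
        if q is None: print('none',r,z);continue
        Q.append(q);X.append((r,z))
Q=np.array(Q);X=np.array(X);print(np.abs(Q[:,3]).max(),np.ptp(Q[:,0]))
def f(p): return np.c_[p[0]+p[2]*np.sin(Q[:,1])+p[3]*np.sin(Q[:,1]+Q[:,2]+p[4]),p[1]+p[2]*np.cos(Q[:,1])+p[3]*np.cos(Q[:,1]+Q[:,2]+p[4])]
o=least_squares(lambda p:(f(p)-X).ravel(),[0,.1,.4,.4,0]);print(o.x,o.cost)
for x,q in zip(X,Q): print(x,q.round(2), 'elbow rel', o.x[2]*np.sin(q[1]),o.x[2]*np.cos(q[1]))
E
```

```text
top mk-red 22 [ 496.4 -124. ] [33.6  8.2] 4.5
side mk-black 86 [556.9 -98.1] [78.8 18.1] 6.2
side mfelt 156 [605.8   8.7] [ 22.2 112.3] 6.3
side mfelt 152 [549.5   6.5] [39.2 63.9] 6.2
0.28 [0.17, 0.41, 0.41, 0.41, 0.41, 0.41, 0.14, 0.09, 0.0, 0.01, 0.0, 0.0]
0.32 [0.33, 0.42, 0.38, 0.41, 0.41, 0.41, 0.4, 0.28, 0.01, 0.01, 0.01, 0.0]
0.36 [0.03, 0.43, 0.03, 0.32, 0.4, 0.4, 0.4, 0.39, 0.03, 0.07, 0.06, 0.01]
0.4 [0.04, 0.02, 0.02, 0.01, 0.02, 0.17, 0.17, 0.31, 0.04, 0.01, 0.02, 0.02]
0.44 [0.03, 0.02, 0.02, 0.01, 0.04, 0.14, 0.14, 0.22, 0.01, 0.01, 0.03, 0.02]
0.48 [0.02, 0.03, 0.02, 0.02, 0.03, 0.13, 0.13, 0.13, 0.01, 0.01, 0.02, 0.03]
0.52 [0.02, 0.02, 0.02, 0.03, 0.01, 0.01, 0.12, 0.08, 0.0, 0.01, 0.03, 0.02]
0.56 [0.02, 0.02, 0.02, 0.02, 0.01, 0.1, 0.1, 0.01, 0.0, 0.01, 0.02, 0.02]
0.6 [0.6, 0.6, 0.6, 0.6, 0.6, 0.6, 0.6, 0.6, 0.6, 0.6, 0.6, 0.6]
0.0003431811344185576 0.04021399782874635
[ 0.00150646 -0.15611554  0.64481564  0.43033632  0.25490935] 1.0107569301630015e-07
[0.42 0.05] [ 1.12  0.38  2.08 -0.    0.68 -0.17] elbow rel 0.24097738059220544 0.5980945706506139
[0.42 0.2 ] [
[... 364 characters left out ...]
6241504488290901
[0.5  0.35] [ 1.14  0.14  1.49 -0.    1.51 -0.16] elbow rel 0.08910703050523046 0.6386291181220621
[0.6  0.05] [ 1.15  0.55  1.68 -0.    0.91 -0.14] elbow rel 0.338319758319472 0.5489325591814325
[0.6 0.2] [ 1.15  0.39  1.53 -0.    1.23 -0.14] elbow rel 0.24234711394358965 0.5975408686960546
[0.6  0.35] [ 1.15  0.29  1.29 -0.    1.56 -0.14] elbow rel 0.1830720490673339 0.6182813584842345
[0.7  0.05] [ 1.16  0.66  1.44 -0.    1.04 -0.13] elbow rel 0.39403253136319705 0.5104170624365274
[0.7 0.2] [ 1.16  0.52  1.29 -0.    1.33 -0.13] elbow rel 0.3195367729126349 0.560074516609533
[0.7  0.35] [ 1.16  0.44  1.06 -0.    1.65 -0.13] elbow rel 0.27505620350470505 0.5832077659911612
```

```bash
python3 - <<'E'
from h import *
t=np.load('top0.npz');s=np.load('side0.npz')
for n,D,p in(('top',t['d'],t['p']),('side',s['d'],s['p'])):
    P=cloud(n,D); m=(D>0)&(P[...,0]>.45)&(P[...,0]<.8)&(P[...,1]>-.4)&(P[...,1]<.62)&(P[...,2]>.15)
    for x in np.arange(.45,.8,.05):
        k=m&(abs(P[...,0]-x-.025)<.025)
        if k.sum()>3:
            q=P[k]; v,u=np.nonzero(k); print(n,round(x,2),k.sum(),'y',np.percentile(q[:,1],[2,50,98]).round(2),'z',np.percentile(q[:,2],[2,50,98]).round(2),'px',np.median(u),np.median(v),np.median(p[k],0))
q=cloud('top',t['d']);  # shoulder height from the top: highest points near base axis
m=np.hypot(q[...,0],q[...,1])<.1; print(np.percentile(q[m][:,2],[5,50,95]))
for uv in[(20,58),(150,45),(205,38),(40,50),(100,30)]: print(uv,q[uv[1],uv[0]])
S=cloud('side',s['d'])
for uv in[(20,190),(100,100),(160,45),(430,100),(420,180),(400,225)]: print(uv,S[uv[1],uv[0]])
E
```

```text
top 0.45 38 y [-0.39 -0.38  0.23] z [0.15 0.17 0.18] px 354.0 163.0 [87.  75.5 96. ]
top 0.6 8674 y [-0.06  0.25  0.5 ] z [0.5  0.6  0.65] px 109.0 17.0 [109.  82.  50.]
top 0.65 3043 y [0.03 0.29 0.54] z [0.5  0.52 0.53] px 104.0 40.0 [206. 200. 189.]
top 0.7 307 y [-0.19 -0.15  0.51] z [0.16 0.18 0.24] px 268.0 105.0 [160. 111. 102.]
top 0.75 5126 y [-0.17  0.36  0.6 ] z [0.16 0.25 0.39] px 106.0 88.0 [120.   80.5  74. ]
side 0.45 156 y [-0.38  0.25  0.25] z [0.15 0.17 0.2 ] px 241.0 209.0 [134. 132. 126.]
side 0.6 12349 y [0.04 0.49 0.62] z [0.5  0.62 0.7 ] px 88.0 41.0 [90. 69. 45.]
side 0.65 3452 y [0.05 0.45 0.61] z [0.5  0.51 0.52] px 95.0 108.0 [202. 201. 189.]
side 0.7 225 y [-0.19 -0.13  0.09] z [0.16 0.17 0.19] px 169.0 136.0 [137.  94.  92.]
side 0.75 8156 y [-0.14  0.45  0.61] z [0.17 0.26 0.36] px 65.0 208.0 [94. 72. 70.]
[0.01181578 0.2620288  0.26697242]
(20, 58) [0.96015495 0.66513068 0.25449928]
(150, 45) [0.64638004 0.17608739 0.50431281]
(205, 38) [0.65568587 0.03450566 0.50742423]
(40, 50) [0.65460377 0.45264277 0.50527035]
(100, 30) [0.62731824 0.28220474 0.57000065]
(20, 190) [0.65427362 0.68481566 0.50540033]
(100, 100) [0.66368193 0.4172548  0.51517627]
(160, 45) [0.6650229  0.06531668 0.51332059]
(430, 100) [0.17381681 0.59209473 0.6022413 ]
(420, 180) [0.16361729 0.58992288 0.49369044]
(400, 225) [0.17433881 0.58352166 0.41519774]
```

```bash
python3 - <<'E'
from h import *
t=np.load('top0.npz');s=np.load('side0.npz')
for z in(.0085,.014): print('marker ends',onplane('top',[(195+385/6,150+108/6),(195+449/6,150+280/6)],z).round(4).tolist())
p=t['p'];h=cv2.cvtColor(p,cv2.COLOR_RGB2HSV).astype(int)
m=np.zeros((384,512),bool);m[166:199,256:272]=True
m&=((h[...,2]<135)&(h[...,1]<90))|((h[...,1]>170)&((h[...,0]<8)|(h[...,0]>172)))
k,l,st,_=cv2.connectedComponentsWithStats(m.astype(np.uint8));m=l==1+st[1:,4].argmax()
v,u=np.nonzero(m);q=onplane('top',np.c_[u,v],.013)[:,:2]*1000;r=cv2.minAreaRect(q.astype(np.float32));print('mk',m.sum(),r)
print('mk side black ends', onplane('side',[(160+272/5,170+95/5),(160+398/5,170+90/5),(160+433/5,170+87/5)],.0085).round(4).tolist())
tcp=np.array([.155,.554,.253]);a=1.12+.03; e=np.array([np.cos(1.224-.08),np.sin(1.224-.08)]);n=np.array([-e[1],e[0]])
for nm,D in(('side',s['d']),('top',t['d'])):
    P=cloud(nm,D).reshape(-1,3);P=P[D.ravel()>0];d=P[:,:2]-tcp[:2];R_=d@e;L=d@n
    for z in np.arange(.2,1.0,.04):
        k=(abs(P[:,2]-z-.02)<.02)&(abs(L)<.2)&(abs(R_)<.3)&(P[:,0]<.5)&(P[:,2]>.2)
        if k.sum()>5: print(nm,round(z-.253,3),k.sum(),'rad',np.percentile(R_[k],[1,99]).round(3),'lat',np.percentile(L[k],[1,99]).round(3))
E
```

```text
marker ends [[0.5987, -0.108, 0.0085], [0.4759, -0.1294, 0.0085]]
marker ends [[0.5945, -0.1074, 0.014], [0.4723, -0.1287, 0.014]]
mk 56 ((559.0750122070312, -110.69996643066406), (74.68414306640625, 10.46396541595459), 11.014426231384277)
mk side black ends [[0.5956, -0.0978, 0.0085], [0.5143, -0.1127, 0.0085], [0.4919, -0.1188, 0.0085]]
side -0.013 151 rad [0.047 0.059] lat [-0.003  0.018]
side 0.027 376 rad [0.025 0.076] lat [-0.012  0.022]
side 0.067 799 rad [0.013 0.072] lat [-0.017  0.023]
side 0.107 1181 rad [0.005 0.039] lat [-0.034  0.037]
side 0.147 1300 rad [-0.003  0.039] lat [-0.036  0.037]
side 0.187 1343 rad [0.006 0.038] lat [-0.033  0.035]
side 0.227 1604 rad [0.009 0.038] lat [-0.033  0.04 ]
side 0.267 1706 rad [0.005 0.04 ] lat [-0.034  0.037]
side 0.307 2825 rad [0.011 0.049] lat [-0.053  0.06 ]
side 0.347 6326 rad [-0.192  0.048] lat [-0.055  0.06 ]
side 0.387 3806 rad [-0.184  0.018] lat [-0.063  0.054]
side 0.427 20 rad [-0.159 -0.152] lat [0.028 0.04 ]
top 0.027 13 rad [-0.042 -0.03 ] lat [0.009 0.012]
top 0.427 63 rad [-0.194 -0.181] lat [-0.074 -0.058]
top 0.467 137 rad [-0.268 -0.227] lat [-0.057 -0.01 ]
top 0.507 12 rad [-0.272 -0.267] lat [-0.047 -0.008]
```

```bash
cat >> h.py <<'E'
TB=(np.array([.5129,.429]),np.deg2rad(.8)); TM=(np.array([.573,.0115]),np.deg2rad(6.1))
def tray(T,x,y):
    c,s=np.cos(T[1]),np.sin(T[1]); return T[0]+np.array([c*x-s*y,s*x+c*y])
def ori(p,phi):
    best=None
    for f in(phi,phi+np.pi):
        y=np.array([np.cos(f),np.sin(f),0]);z=np.array([0,0,-1.])
        o=R.from_matrix(np.c_[np.cross(y,z),y,z]).as_rotvec(); q=manip.inverse_kinematics(p,o)
        if q is not None and(best is None or abs(q[5])<best[0]): best=(abs(q[5]),o)
    return best[1]
def P(xy,z): return np.array([xy[0],xy[1],z])
def pick(xy,phi,z,width,force,zup,zap=.15):
    o=ori(P(xy,z),phi); manip.goto(P(xy,zap),o); manip.grip(width)
    hit=manip.line_to(P(xy,z),vel=.1,max_force=8); manip.grip(0.0,force)
    print('down hit',hit,'tcp',manip.current_tool_pos().round(4),'w',manip.current_width(),'F',manip.current_gripper_force())
    manip.line_to(P(xy,zup),vel=.15); print('lifted w',manip.current_width(),'wf',manip.current_wrist_force().round(2),'t',manip.current_time())
def place(xy,z,width,zup,zhov):
    "lower from above xy to TCP z (guarded), open, rise"
    manip.line_to(P(xy,zhov),vel=.15); hit=manip.line_to(P(xy,z-.004),vel=.05,max_force=6)
    print('place hit',hit,'tcp',manip.current_tool_pos().round(4),'want z',z)
    manip.grip(width); manip.dwell(.2); manip.line_to(P(xy,zup),vel=.15); print('t',manip.current_time())
def snap(name):
    for n in('top','side'):
        p,d=manip.read_camera(n); np.savez(f'{n}_{name}.npz',p=p,d=d)
E
python3 - <<'E'
from h import *
s=np.array([.3737,.3435]); pick(s,np.pi/2,.052,.05,40,.15)
d=tray(TB,-.021,-.048);print(d)
manip.line_to(P(d,.15),vel=.2); place(d,.0134+.052,.045,.18,.09)
manip.line_to([.50,.33,.30],vel=.25); manip.line_to([.53,-.08,.30],vel=.3)
snap('1')
p=np.load('top_1.npz')['p'];q=np.load('side_1.npz')['p']
f=lambda a,r:cv2.resize(a[r[1]:r[3],r[0]:r[2],::-1],(400,400),interpolation=cv2.INTER_CUBIC)
cv2.imwrite('pics/v1.png',np.hstack([f(p,(80,150,200,270)),f(q,(150,260,270,380))]))
E
```

```text
down hit False tcp [0.374  0.3438 0.0527] w 0.016985962403537294 F 39.04164969921112
lifted w 0.016911270050286777 wf [-0.13  0.3  -1.21] t 4.0833
[0.49257223 0.38071147]
place hit True tcp [0.4926 0.3808 0.0656] want z 0.0654
t 7.4083
```

View pics/v1.png

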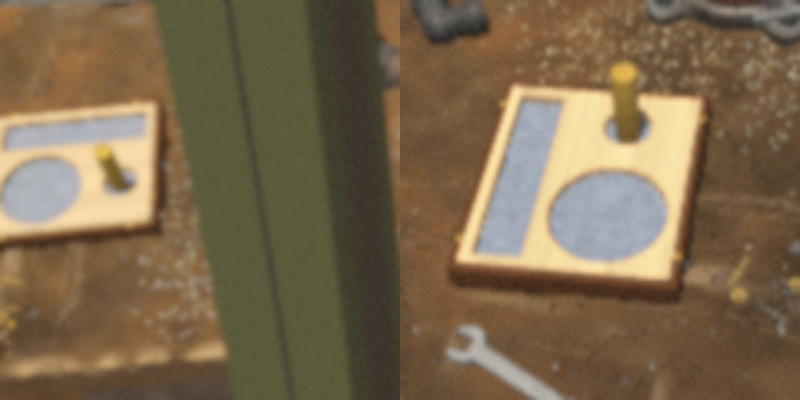

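The stub stands upright in the small recess (side half at (626,120)), and the brazing tray lies where I measured it. Next is the tin.

```bash
python3 - <<'E'
from h import *
s=np.array([.4216,-.0705]); pick(s,np.pi/2,.033,.085,40,.12)
manip.line_to([.53,-.08,.30],vel=.25); manip.line_to([.50,.33,.30],vel=.3)
d=tray(TB,-.021,.029);print(d)
manip.line_to(P(d,.15),vel=.25); place(d,.0134+.033,.08,.15,.07)
manip.line_to([.50,.33,.30],vel=.3); manip.line_to([.53,-.08,.30],vel=.3)
snap('2')
p=np.load('top_2.npz')['p'];q=np.load('side_2.npz')['p']
f=lambda a,r:cv2.resize(a[r[1]:r[3],r[0]:r[2],::-1],(400,400),interpolation=cv2.INTER_CUBIC)
cv2.imwrite('pics/v2.png',np.hstack([f(p,(220,140,340,260)),f(q,(150,260,270,380))]))
print(manip.current_time())
E
```

```text
down hit False tcp [ 0.422  -0.0705  0.0339] w 0.06553680825926736 F 42.68554151058197
lifted w 0.06542628482574703 wf [ 0.59  0.18 -1.11] t 15.1667
[0.49149714 0.45770397]
place hit True tcp [0.4914 0.4579 0.0464] want z 0.046400000000000004
t 21.125
23.55
```

View pics/v2.png

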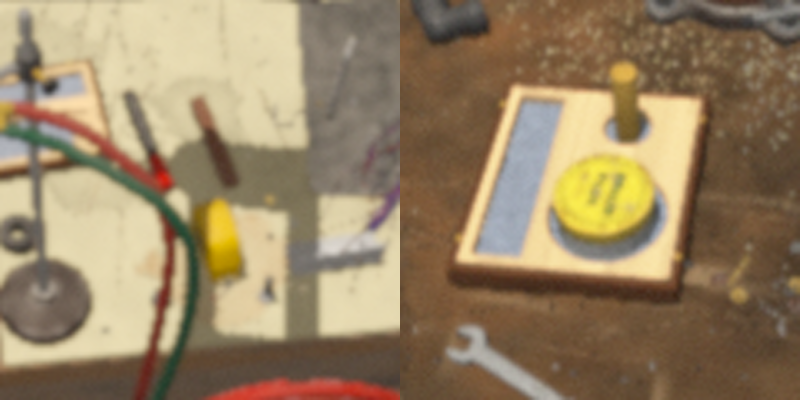

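The tin sits in the large recess (side half at (605,195)), and the bar and marker are undisturbed. Next is the bar, and I check the lid height by depth in the same run.

```bash
python3 - <<'E'
from h import *
def yel(n):
    a=np.load(n);C=cloud('side',a['d']);h=cv2.cvtColor(a['p'],cv2.COLOR_RGB2HSV).astype(int)
    m=(h[...,0]>20)&(h[...,0]<34)&(h[...,1]>170)&(h[...,2]>150)&(abs(C[...,0]-.49)<.06)&(abs(C[...,1]-.46)<.06)&(C[...,2]>.035)
    v,u=np.nonzero(m);c,r=cv2.minEnclosingCircle((onplane('side',np.c_[u,v],.0444)[:,:2]*1000).astype(np.float32));print('lid',c,r,np.percentile(C[m][:,2],[5,50,95]))
yel('side_2.npz')
s=np.array([.5239,-.1827]); pick(s,np.deg2rad(100.7),.031,.045,50,.15)
d=tray(TB,.045,0); ph=TB[1]
o=ori(P(d,.1),ph)
manip.line_to([.53,-.08,.30],vel=.15,orientation=o); manip.line_to([.50,.33,.30],vel=.3,orientation=o)
manip.line_to([.50,d[1],.16],vel=.25); manip.line_to([.54,d[1],.13]); 
place(d,.0134+.031,.028,.085,.085)
manip.line_to([.53,d[1],.15]);manip.line_to([.50,.33,.30],vel=.3); manip.line_to([.53,-.08,.30],vel=.3)
snap('3')
q=np.load('side_3.npz')['p']
cv2.imwrite('pics/v3.png',cv2.resize(q[260:380,150:270,::-1],(500,500),interpolation=cv2.INTER_CUBIC))
print(manip.current_time())
E
```

```text
lid (491.041015625, 466.10638427734375) 32.177974700927734 [0.04016916 0.04203825 0.04408524]
down hit False tcp [ 0.5243 -0.1829  0.0318] w 0.014008393615061428 F 49.8517906665802
lifted w 0.013972665504176291 wf [ 0.36  0.87 -2.64] t 27.4
place hit True tcp [0.5573 0.4292 0.0453] want z 0.0444
t 33.9167
36.9167
```

View pics/v3.png

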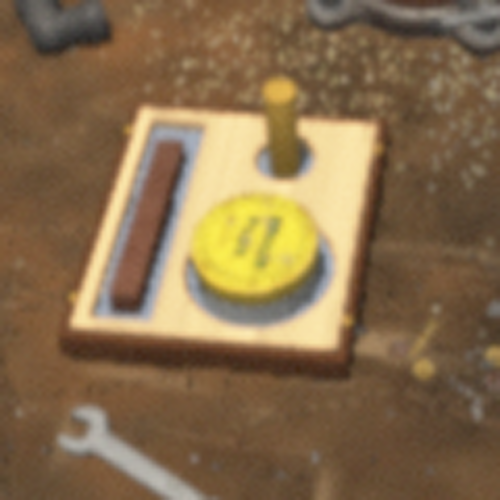

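The bar lies in the brazing tray's groove (crop at (148,225)), and the tin and stub are seated. Next is the marker, kept low under the cabinet lip (about z 0.50 at x 0.62).

```bash
python3 - <<'E'
from h import *
C=cloud('side',np.load('side_3.npz')['d']);m=(C[...,0]>.58)&(C[...,0]<.72)&(C[...,1]>-.1)&(C[...,1]<.15)&(C[...,2]>.3)
print('cabinet min x,z',np.percentile(C[m],[.5,2],axis=0).round(3).tolist())
s=np.array([.5355,-.1145]); pick(s,np.deg2rad(100.3),.0315,.045,25,.12)
d=tray(TM,.032,0); o=ori(P(d,.05),TM[1]); print(d)
manip.line_to([.52,-.03,.15],vel=.1,orientation=o); manip.line_to([.545,d[1],.09],orientation=o)
place(d,.0134+.0315,.03,.068,.062)
manip.line_to([.54,d[1],.09]);manip.line_to([.52,-.10,.20],vel=.2); manip.line_to([.40,-.17,.30],vel=.2)
snap('4')
q=np.load('side_4.npz')['p'];p=np.load('top_4.npz')['p']
f=lambda a,r:cv2.resize(a[r[1]:r[3],r[0]:r[2],::-1],(400,400),interpolation=cv2.INTER_CUBIC)
cv2.imwrite('pics/v4.png',np.hstack([f(p,(190,140,310,260)),f(q,(180,160,270,250))]))
print(manip.current_time())
E
```

```text
cabinet min x,z [[0.581, -0.074, 0.346], [0.584, -0.069, 0.36]]
down hit False tcp [ 0.5359 -0.1145  0.0321] w 0.015883088481193314 F 26.113563179969788
lifted w 0.01573873484803241 wf [-0.59  0.04 -0.69] t 40.875
[0.60481881 0.01490045]
place hit True tcp [0.6043 0.0149 0.0443] want z 0.0449
t 44.9833
47.65
```

View pics/v4.png

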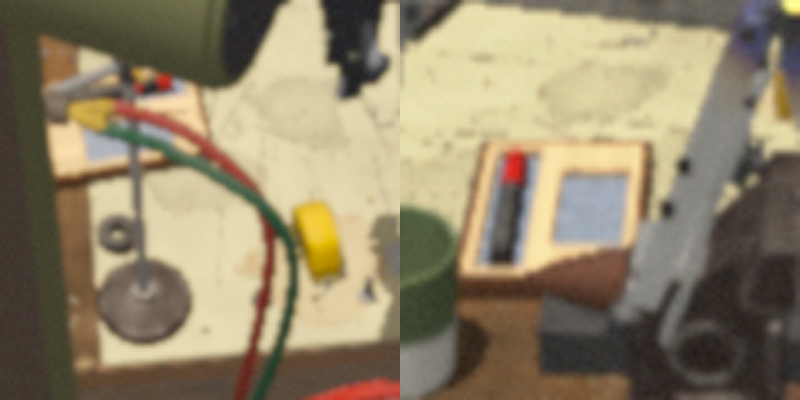

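The marker lies in the measuring tray's groove (side half at (508,205)), and the yellow tape is still at top half (318,240). Next is the tape.

```bash
python3 - <<'E'
from h import *
a=np.load('side_4.npz');C=cloud('side',a['d']);h=cv2.cvtColor(a['p'],cv2.COLOR_RGB2HSV).astype(int)
def mk(a,C,h):
    b=(abs(C[...,0]-.605)<.03)&(abs(C[...,1]-.015)<.08)&(C[...,2]>.01)&(C[...,2]<.05)
    for n,m in(('red',b&(h[...,1]>190)&((h[...,0]<8)|(h[...,0]>172))),('black',b&(h[...,2]<90))):
        q=C[m];print(n,m.sum(),'y',np.percentile(q[:,1],[2,98]).round(3),'x',np.median(q[:,0]).round(4),'z',np.percentile(q[:,2],[10,50,90]).round(4))
mk(a,C,h)
s=np.array([.387,-.164]); pick(s,np.deg2rad(97.8),.042,.065,40,.13)
d=tray(TM,-.024,0); o=ori(P(d,.05),TM[1]); print(d)
manip.line_to([.48,-.08,.18],vel=.1,orientation=o); manip.line_to([.515,d[1],.12],orientation=o)
place(d,.0134+.042,.044,.11,.085)
manip.line_to([.50,-.08,.20],vel=.2); manip.goto([.40,-.25,.30],o)
snap('5')
q=np.load('side_5.npz')['p'];p=np.load('top_5.npz')['p']
f=lambda a,r:cv2.resize(a[r[1]:r[3],r[0]:r[2],::-1],(400,400),interpolation=cv2.INTER_CUBIC)
cv2.imwrite('pics/v5.png',np.hstack([f(p,(190,140,310,260)),f(q,(180,160,270,250))]))
print(manip.current_time())
E
```

```text
red 14 y [-0.035 -0.006] x 0.6069 z [0.0253 0.0265 0.0282]
black 48 y [0.003 0.094] x 0.5969 z [0.0207 0.0251 0.028 ]
down hit False tcp [ 0.3876 -0.1645  0.0427] w 0.03151320602069446 F 39.469698396278545
lifted w 0.03168586877615401 wf [-1.16  1.15 -3.12] t 51.8167
[0.54913589 0.00894966]
place hit True tcp [0.5497 0.0084 0.0611] want z 0.055400000000000005
t 56.35
58.1583
```

View pics/v5.png

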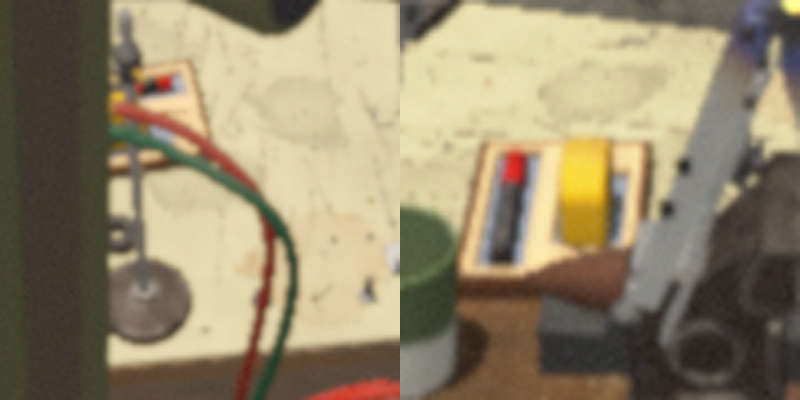

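The tape stopped 5.7 mm high, so it is probably on the recess rim. In the side half it sits at (585,195), left of the visible felt. I'll measure it.

```bash
python3 - <<'E'
from h import *
for n in('top','side'):
    a=np.load(n+'_5.npz');C=cloud(n,a['d']);h=cv2.cvtColor(a['p'],cv2.COLOR_RGB2HSV).astype(int)
    b=(abs(C[...,0]-.55)<.06)&(abs(C[...,1]-.01)<.08)&(C[...,2]>.01)&(C[...,2]<.11)&(h[...,1]>150)&(h[...,0]>17)&(h[...,0]<35)
    for z0,z1 in((.01,.03),(.03,.06),(.06,.1)):
        q=C[b&(C[...,2]>z0)&(C[...,2]<z1)]
        if len(q)>5: print(n,z0,len(q),'x',np.percentile(q[:,0],[3,50,97]).round(4),'y',np.percentile(q[:,1],[3,50,97]).round(4),'z',np.percentile(q[:,2],[3,50,97]).round(4))
    if n=='side':
        t=b&(C[...,2]>.066);q=C[t];A=np.c_[q[:,:2]-q[:,:2].mean(0),np.ones(len(q))];print('top plane',np.linalg.lstsq(A,q[:,2],rcond=None)[0], 'rect',cv2.minAreaRect((q[:,:2]*1000).astype(np.float32)))
        w=(h[...,0]>95)&(h[...,0]<130)&(h[...,1]>20)&(h[...,1]<110)&(abs(C[...,0]-.55)<.04)&(abs(C[...,1]-.01)<.07)&(C[...,2]<.02)
        q=C[w];print('felt left x',np.percentile(q[:,0],[3,97]),'y',np.percentile(q[:,1],[3,97]))
a=np.load('side0.npz');C=cloud('side',a['d']);h=cv2.cvtColor(a['p'],cv2.COLOR_RGB2HSV).astype(int)
w=(h[...,0]>95)&(h[...,0]<130)&(h[...,1]>20)&(h[...,1]<110)&(abs(C[...,0]-.55)<.04)&(abs(C[...,1]-.01)<.07)&(C[...,2]<.02)
q=C[w];print('felt0 x',np.percentile(q[:,0],[3,97]),'y',np.percentile(q[:,1],[3,97]))
v,u=np.nonzero(w);q=onplane('side',np.c_[u,v],.0134);print(q.min(0),q.max(0))
p=np.load('side_5.npz')['p'];cv2.imwrite('pics/v6.png',cv2.resize(p[185:225,195:247,::-1],None,fx=14,fy=14,interpolation=cv2.INTER_CUBIC))
E
```

```text
top 0.06 13 x [0.5309 0.5355 0.5626] y [0.0077 0.0129 0.0183] z [0.0659 0.0728 0.0781]
side 0.01 16 x [0.5316 0.5452 0.5539] y [0.056  0.0607 0.0638] z [0.0234 0.0269 0.0298]
side 0.03 108 x [0.5303 0.5423 0.5576] y [0.0431 0.0579 0.0635] z [0.0313 0.0479 0.0595]
side 0.06 114 x [0.5325 0.5459 0.5594] y [0.0102 0.0382 0.0555] z [0.062  0.0698 0.0753]
top plane [ 0.06464235 -0.06890009  0.07077588] rect ((546.5137329101562, 29.251556396484375), (28.072446823120117, 46.436466217041016), 1.60142982006073)
felt left x [0.53351772 0.58386415] y [-0.03159203  0.05758841]
felt0 x [0.5323113  0.56867338] y [-0.03119934  0.03178173]
[ 0.52827398 -0.0272111   0.0134    ] [0.57028857 0.03978414 0.0134    ]
```

View pics/v6.png

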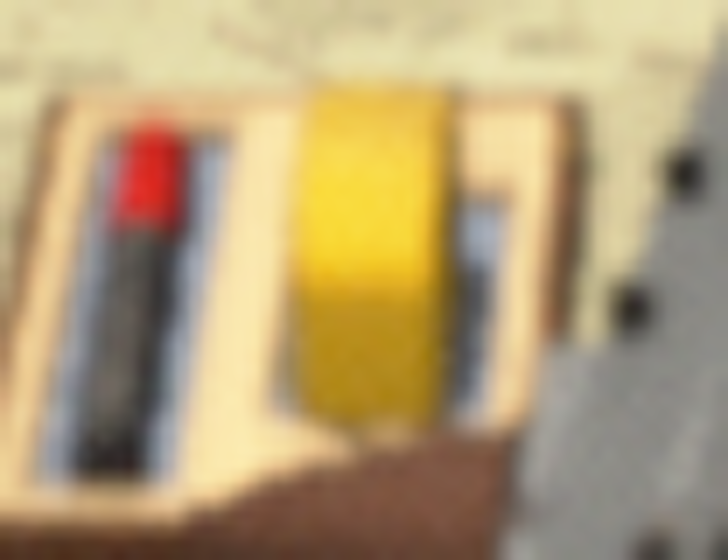

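```bash
python3 - <<'E'
from h import *
g=lambda x,y:((x+.5)/14-.5+195,(y+.5)/14-.5+185)
for n,p,z in[('groove farL felt',(105,140),.0134),('groove farR felt',(235,130),.0134),('groove nearL rim',(40,485),.0204),('groove nearR rim',(175,490),.0204),('rec farR felt',(510,195),.0134),('rec nearL rim',(275,410),.0204),('rec nearR rim',(480,430),.0204),('tray farL',(60,100),.0204),('tray farR',(565,98),.0204),('marker near end',(110,478),.022),('marker red end',(155,125),.0304),('tape base nearL',(310,425),.02),('tape base nearR',(435,430),.02)]:
    print(n,onplane('side',[g(*p)],z)[0].round(4))
h=lambda u,v,z:onplane('top',[((u+.5)/6-.5+195,(v+.5)/6-.5+150)],z)[0].round(4)
print('top: tray corners',h(308,52,.0204),h(345,190,.0204),h(68,265,.0204),'groove R',h(298,72,.0134),h(305,105,.0134),'rec L',h(122,180,.0134),h(130,228,.0204))
E
```

```text
groove farL felt [ 0.6269 -0.054   0.0134]
groove farR felt [ 0.5982 -0.0613  0.0134]
groove nearL rim [0.6094 0.0859 0.0204]
groove nearR rim [0.581  0.0845 0.0204]
rec farR felt [ 0.5312 -0.0419  0.0134]
rec nearL rim [0.5657 0.0543 0.0204]
rec nearR rim [0.5212 0.0566 0.0204]
tray farL [ 0.638  -0.0588  0.0204]
tray farR [ 0.5232 -0.0721  0.0204]
marker near end [0.5948 0.0839 0.022 ]
marker red end [ 0.6103 -0.0361  0.0304]
tape base nearL [0.5574 0.0582 0.02  ]
tape base nearR [0.5308 0.0571 0.02  ]
top: tray corners [ 0.6372 -0.0656  0.0204] [ 0.5364 -0.0764  0.0204] [0.502  0.0811 0.0204] groove R [ 0.6286 -0.0588  0.0134] [ 0.604  -0.0604  0.0134] rec L [0.5617 0.0482 0.0134] [0.5232 0.0455 0.0204]
```

In the crop the tape's near bottom edge at (370,428), y≈0.058, lies on the recess rim (y≈0.055). It needs to go about 11 mm towards -y. The marker lies within its groove. I'll regrasp the tape and shift it.

```bash
python3 - <<'E'
from h import *
d=tray(TM,-.024,.006); e=tray(TM,-.024,-.0055); o=ori(P(d,.06),TM[1])
manip.goto([.50,-.06,.20],o); manip.grip(.050); manip.line_to([.52,d[1],.14]); manip.line_to(P(d,.115))
print('hit',manip.line_to(P(d,.060),vel=.08,max_force=8)); manip.grip(0.,40); print(manip.current_width())
manip.line_to(P(d,.085),vel=.1); manip.line_to(P(e,.085),vel=.05)
place(e,.060,.044,.115,.08) if False else None
hit=manip.line_to(P(e,.046),vel=.04,max_force=6); print('place',hit,manip.current_tool_pos().round(4))
manip.grip(.048); manip.dwell(.4); manip.line_to(P(e,.115)); manip.line_to([.50,-.08,.20],vel=.2); manip.goto([.40,-.25,.30],o)
snap('6')
for n in('top','side'):
    a=np.load(n+'_6.npz');C=cloud(n,a['d']);h=cv2.cvtColor(a['p'],cv2.COLOR_RGB2HSV).astype(int)
    b=(abs(C[...,0]-.55)<.06)&(abs(C[...,1]-.01)<.08)&(C[...,2]>.01)&(C[...,2]<.11)&(h[...,1]>150)&(h[...,0]>17)&(h[...,0]<35)
    q=C[b];print(n,len(q),'y',np.percentile(q[:,1],[3,97]).round(4),'z',np.percentile(q[:,2],[3,50,90,97]).round(4))
p=np.load('side_6.npz')['p'];cv2.imwrite('pics/v7.png',cv2.resize(p[185:225,195:247,::-1],None,fx=14,fy=14,interpolation=cv2.INTER_CUBIC))
print(manip.current_time())
E
```

```text
hit False
0.031380790692778465
place True [0.5494 0.0039 0.0601]
top 26 y [-0.0191  0.0195] z [0.0247 0.0667 0.0759 0.0773]
side 233 y [0.0053 0.0546] z [0.0228 0.0574 0.0695 0.0708]
66.1
```

View pics/v7.png

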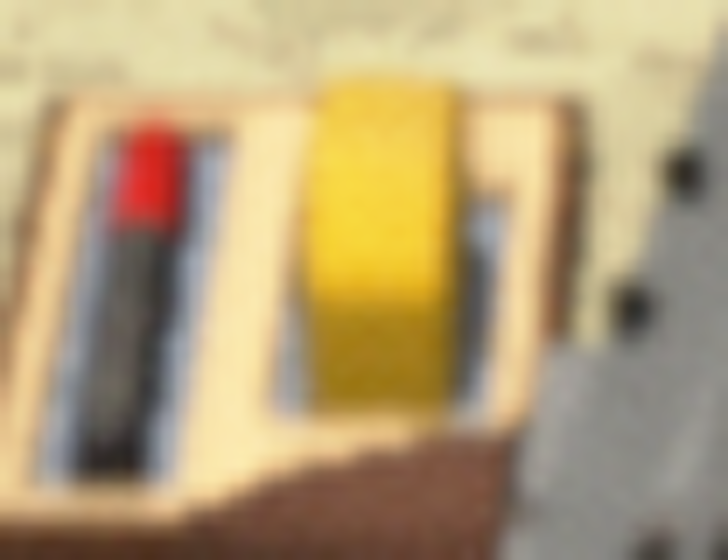

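The tape's base is now hidden behind the near rim at (375,410), with felt showing on both sides, so it is inside the recess. I'll run a flatness check on its top, comparing before and after, and check the brazing tray too.

```bash
python3 - <<'E'
from h import *
for k in('5','6'):
    a=np.load(f'side_{k}.npz');C=cloud('side',a['d']);h=cv2.cvtColor(a['p'],cv2.COLOR_RGB2HSV).astype(int)
    b=(abs(C[...,0]-.545)<.03)&(abs(C[...,1]-.01)<.08)&(C[...,2]>.02)&(C[...,2]<.11)&(h[...,1]>150)&(h[...,0]>17)&(h[...,0]<35)
    q=C[b]
    print(k,[(round(y,3),np.median(q[abs(q[:,1]-y)<.004][:,2]).round(4),(abs(q[:,1]-y)<.004).sum()) for y in np.arange(-.02,.064,.008) if (abs(q[:,1]-y)<.004).sum()>2])
    print('  by z: y of near face',[(round(z,3),np.median(q[abs(q[:,2]-z)<.003][:,1]).round(4)) for z in np.arange(.024,.066,.006) if (abs(q[:,2]-z)<.003).any()])
p=np.load('side_6.npz')['p'];cv2.imwrite('pics/v8.png',cv2.resize(p[260:380,150:270,::-1],(500,500),interpolation=cv2.INTER_CUBIC))
E
```

```text
5 [(np.float64(0.012), np.float64(0.0703), np.int64(10)), (np.float64(0.02), np.float64(0.0723), np.int64(12)), (np.float64(0.028), np.float64(0.0722), np.int64(16)), (np.float64(0.036), np.float64(0.0713), np.int64(24)), (np.float64(0.044), np.float64(0.0668), np.int64(35)), (np.float64(0.052), np.float64(0.0595), np.int64(49)), (np.float64(0.06), np.float64(0.0419), np.int64(87))]
  by z: y of near face [(np.float64(0.024), np.float64(0.06)), (np.float64(0.03), np.float64(0.0593)), (np.float64(0.036), np.float64(0.0586)), (np.float64(0.042), np.float64(0.0594)), (np.float64(0.048), np.float64(0.0582)), (np.float64(0.054), np.float64(0.0568)), (np.float64(0.06), np.float64(0.053))]
6 [(np.float64(0.004), np.float64(0.0686), np.int64(9)), (np.float64(0.012), np.float64(0.0695), np.int64(12)), (np.float64(0.02), np.float64(0.0683), np.int64(22)), (np.float64(0.028), np.float64(0.0666), np.int64(24)), (np.float64(0.036), np.float64(0.0641), np.int64(36)), (np.float64(0.044), np.float64(0.0574), np.int64(39)), (np.float64(0.052), np.float64(0.0412), np.int64(85))]
  by z: y of near face [(np.float64(0.024), np.float64(0.0509)), (np.float64(0.03), np.float64(0.0507)), (np.float64(0.036), np.float64(0.0518)), (np.float64(0.042), np.float64(0.0508)), (np.float64(0.048), np.float64(0.0517)), (np.float64(0.054), np.float64(0.0481)), (np.float64(0.06), np.float64(0.0404))]
```

View pics/v8.png

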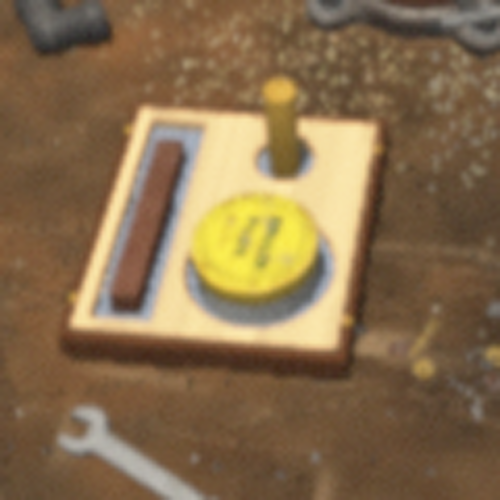

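The near face is now vertical at y≈0.051, inside the rim, and the top dropped about 4 mm, so the tape is seated upright. In the brazing tray, the tin (255,245), bar (148,225) and stub (282,130) are all in place. I'm handing in.

```bash
python3 -c "
from plant import manip
print(manip.close_job(), manip.current_time())"
```

```text
the job is handed in; nothing more can be done
the job is handed in; nothing more can be done
```

Both kits are made up and handed in at about 66 s: tin, stub and bar in the brazing tray, tape measure and marker in the measuring tray; the tape first caught on the recess rim, so I re-set it, and the last camera check showed everything seated.

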